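# Scoop the headset cups out of the parts tray

## Robot

A 7-joint arm with a two-finger parallel gripper is mounted at the origin on the work surface. World frame = base frame: x ahead of the robot, y to its left, z up, the work surface at z = 0. Lengths are in m, angles in rad, forces in N, time in s.
With the tool pointing down it reaches from about 0.425 to 0.875 m from the base axis. Payload 8.4 kg.
Tool frame: the origin (TCP) lies at the centre of the arm's flange, where the gripper is bolted on; the fingertips stand 173 mm ahead of it and the grasp point (between the pads) lies 155 mm ahead of it; z points along the fingers, x is the direction in which the jaws open and shut, and the axes are right-handed (so a half turn about z gives the same grasp; the last joint's range is limited). The gripper opens to 85 mm and grips with 20 to 120 N. Pads are 22 mm wide; open, the fingers measure 114 mm over their backs; the gripper's body (76 mm by 85 mm) begins 54 mm behind the grasp point. The pads swing forward as they close: fully open they stand 13 mm farther back than shut.
Start: joints at [-1.306, 0.333, 0.04, 1.465, -0.013, 1.343, -0.059], TCP at [0.231, 0.607, 0.405] pointing down, gripper open.
Joint ranges: [-2.58, 2.58], [-0.38, 2.09], [-1.3, 1.39], [0.25, 2.4], [-1.5, 4.64], [0.08, 2.09], [-2.65, 2.65]. Speed limits (rad/s): [2.22, 2.22, 2.79, 2.79, 3.14, 3.14, 3.14].

## Interface

Orientations are given as a rotation vector (axis times angle).
In Python, from rig import status, eyes, order gives the robot as it stands.
- The arm moves only by the shell command python3 -m jog 'ROWS' [FORCE]. ROWS is JSON, a list of rows, each a list of 7 numbers: the shift along the world's x, y, z in m, then the turn, a rotation vector about the world's x, y, z in rad, then the finger opening in m, from 0 to 0.0854. In form: [[x, y, z, rx, ry, rz, jaw], ...]. A call has 1 to 20 rows; each row is the pose to reach, as a shift and turn from the pose measured when the call began; what a row does not reach only later rows make up. A row lasts 1/12 s, in which the tool goes at most 41.7 mm and 7.16 degrees, less where a joint would pass 70% of its speed; a pose out of reach is approached as far as the arm can. A call with a gripper value outside its range is refused whole. The fingers move at their own pace and stop on an object; FORCE is the grip in N (left out, the last holds). Time passes only in rows, so rows that repeat a pose let the fingers close. It gives the time, the measured TCP pose, the force and the opening at its end, in the units of the state.
- status.sense(): the state, without advancing time (a new reading comes with each control period).
- eyes.read_camera(name): name is "scene" or "top" or "wrist"; returns a dict with "frame" (400x640x3 uint8, red, green, blue), "z_map" (400x640 float32, m along the optical axis (not along the pixel's ray), 0 where there is no reading), "fx", "fy", "cx", "cy" (pixels), "view" (4x4, takes a point from world to camera coordinates); the wrist camera has in their place "T_tool_cam" (4x4, takes a point from camera to tool coordinates, whose origin is the TCP and whose axes are the tool frame's). Camera axes: x right, y up, looking along -z (the intrinsics and any distortion apply to the point x, -y, -z); pixel columns grow to the right and rows downward; lengths in m; the calibration is good to about 2 mm. A picture is of the moment at which its call begins: read the wrist's pose just before it.
- order.close_job(): hands the job in, once; it reports no verdict.
The state is a dict: "t": time; "joint_pos": joint angles; "qvel": joint speeds; "joint_efforts": joint torques, N m; "ee_pos": TCP position; "eef_rot": TCP orientation; "contact_force": force on the tool from outside, world axes, zero at the start; "moment": the same for the moment, N m; "gripper_width": finger opening in m.
Only numpy, scipy, OpenCV 4.12 (cv2) and the standard library are available. Lean on these libraries where they do the work, as an engineer would, in place of code of your own. Each camera call takes 0.05 s, during which the arm holds its last target. There are 200 camera calls.

## Task

Take the slotted scoop with the blue handle, scoop both blue headset cups out of the red parts tray with it so that the small brass nuts drop through the slots and stay in the tray, and stand the scoop level in the middle of the black mat with both cups still in it. Do not touch the cups with the gripper.

Things in the scene. Friction and masses are not known exactly. Their poses are not given: they have to be found in the camera images.
- scoop: Blue-handled slotted scoop, 0.25 kg. Origin: underside, below the handle; x to its open front, z up. Floor: 5 bare 4 mm tines (last 12 mm 2.6 mm) along x, 20 mm apart, undersides z=0, tips x=55. Walls 40 high at the back (x=-41) and sides (|y|=61, to x=46). Handle bar along y over the origin, 126 long, 16 thick, z=99-125, on two side posts: grip its middle from above. The red-handled solid scoop is not it. (mm)
- tray: Red open tray, fixed, 272 (x) by 172 (y) by 45 mm high, walls and floor 6 mm. Origin: centre of underside; x along its length, roughly away from the robot (within 15 degrees). Its near 120 mm are empty: room to lower the scoop. The cups lie in the far half, within 36 mm of the middle line: one stroke along +x on the floor pushes them to the far wall, where they ride up on to the tines.
- cup_a: Blue anodised bearing cup, 50 g, lying flat in the tray: 44 mm diameter, 16 mm high, its lower 6 mm tapering inward to a flat underside 18 mm across; grey ring and black centre on top. Smooth, slides easily: a push of some 5 to 15 N at the far wall lifts both cups on to the tines. Origin at the centre of the underside.
- cup_b: The second cup, identical.
- nut_a: Small brass hex nut, 12 mm across, 8 mm high, lying flat in the tray; origin at the centre of the underside. It fits through the scoop's slots.
- nut_b: The second nut, identical.
- mat: Black rubber mat, fixed to the bench on the other side of the tray from the scoop, 170 mm (its x) by 190 mm (its y), 5 mm thick. Origin at the centre of its underside; x points roughly away from the robot.

How it is judged:
By the outcome, as a careful person would: the job done as asked, in the order asked, and still so for the second after the job is handed in, with the robot touching nothing.
It also fails if it takes over 61 s, if anything falls off the work surface, if the arm or the gripper's body presses on something with over 40 N, if the wrist force passes 120 N, or if a joint passes its speed limit or range.

## Working session

There is one attempt and no reset: what is moved stays moved. The work goes in short steps, Python scripts to look and compute and a shell command to move; the robot and the scene stay as the last step left them, time stands still between calls to the robot, and variables do not carry over. Pictures are saved under pics/ and viewed, about 8 in all and at most 12, crops included, and the job is handed in when it is done.

```bash
mkdir -p pics
cat > h.py <<'E'
import numpy as np, cv2
from rig import status, eyes, order
from scipy.spatial.transform import Rotation as R
def cam(n):
    s=status.sense(); c=eyes.read_camera(n)
    if 'view' in c: c['cw']=np.linalg.inv(np.array(c['view']))
    else:
        T=np.eye(4);T[:3,:3]=R.from_rotvec(s['eef_rot']).as_matrix();T[:3,3]=s['ee_pos'];c['cw']=T@np.array(c['T_tool_cam'])
    return c
def pts(c,u,v,z=None):
    """pixels -> world; by depth or on plane z"""
    u=np.atleast_1d(u).astype(float);v=np.atleast_1d(v).astype(float)
    d=np.stack([(u-c['cx'])/c['fx'],-(v-c['cy'])/c['fy'],-np.ones_like(u)],-1)
    M=c['cw']
    if z is None:
        dep=c['z_map'][v.astype(int),u.astype(int)]
        return (d*dep[:,None])@M[:3,:3].T+M[:3,3]
    w=d@M[:3,:3].T
    return M[:3,3]+w*((z-M[2,3])/w[:,2])[:,None]
def save(c,n): cv2.imwrite('pics/'+n+'.png',c['frame'][:,:,::-1])
E
python3 - <<'E'
from h import *
for n in ('scene','top'):
    c=cam(n); save(c,n+'0'); print(n,[k for k in c], c['fx'],c['cw'].round(3).tolist())
s=status.sense(); print(s)
E
```

```text
scene ['frame', 'z_map', 'fx', 'fy', 'cx', 'cy', 'view', 'cw'] 491.25864071620816 [[-0.753, -0.371, 0.543, 1.101], [0.658, -0.447, 0.606, 0.623], [0.018, 0.814, 0.581, 0.619], [0.0, 0.0, 0.0, 1.0]]
top ['frame', 'z_map', 'fx', 'fy', 'cx', 'cy', 'view', 'cw'] 373.0198948590628 [[0.008, 0.998, -0.067, 0.501], [-0.999, 0.01, 0.033, 0.019], [0.033, 0.066, 0.997, 1.026], [0.0, 0.0, 0.0, 1.0]]
{'t': 0.1, 'joint_pos': array([-1.30621948,  0.33381408,  0.0398756 ,  1.4661591 , -0.01336415,
        1.34331651, -0.0584863 ]), 'qvel': array([ 1.49759729e-03, -1.84820758e-03,  3.83441396e-05, -2.53838664e-03,
        1.17553467e-04,  7.37903964e-04, -8.23451628e-04]), 'joint_efforts': array([ 3.67214496e-03, -6.60026836e+01,  1.37021273e+00, -4.06473362e+01,
        1.69748696e-02,  8.99367034e-03, -1.91139571e-05]), 'ee_pos': array([0.23123262, 0.60730936, 0.40393861]), 'eef_rot': array([ 2.58586771e+00,  1.78245125e+00, -1.72757871e-03]), 'contact_force': array([-0.65415886, -0.40160414,  1.66191126]), 'moment': array([-0.01742223, -0.01784265,  0.06157022]), 'gripper_width': 0.08553634555635516}
```

View pics/top0.png

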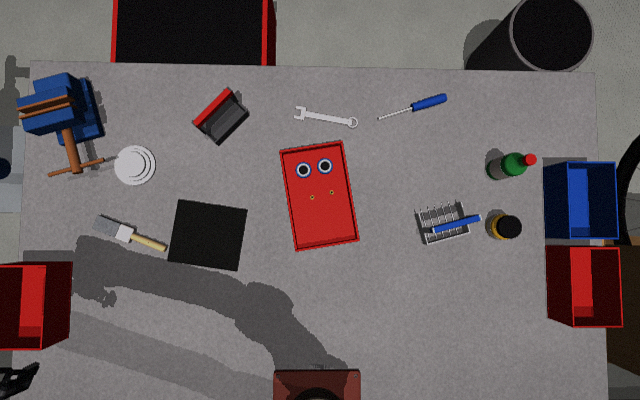

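View pics/scene0.png

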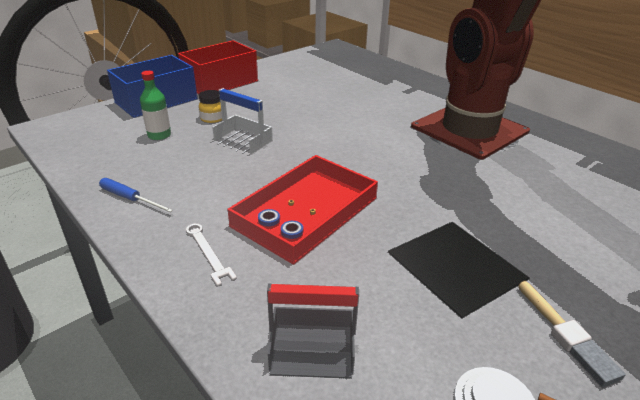

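Top view: tray centre ~(319,195), cups (303,170) and (325,166), nuts (312,197) and (332,192), scoop's handle ~(457,225) with the tines pointing up the image (+x), mat ~(207,235).

Run:
```python
from h import *
def rect(m,c,z):
    m=cv2.morphologyEx(m.astype(np.uint8),cv2.MORPH_OPEN,np.ones((3,3)))
    k=max(cv2.findContours(m,0,1)[0],key=cv2.contourArea)[:,0]
    p=pts(c,k[:,0],k[:,1],z)
    r=cv2.minAreaRect((p[:,:2]*1000).astype(np.float32)); return r
for n in ('top','scene'):
    c=cam(n); h=cv2.cvtColor(c['frame'],cv2.COLOR_RGB2HSV).astype(int); H,S,V=h[...,0],h[...,1],h[...,2]
    vv,uu=np.mgrid[:400,:640]
    red=((H<8)|(H>172))&(S>150)&(V>60); blue=(H>100)&(H<125)&(S>130)&(V>60); blk=(V<35)
    brass=(H>15)&(H<35)&(S>80)&(V>50)
    if n=='top':
        w=lambda m,a,b,d,e:m&(uu>a)&(uu<b)&(vv>d)&(vv<e)
        print('tray',rect(w(red,270,370,130,260),c,.045)); print('mat',rect(w(blk,160,255,190,280),c,.005))
        hb=w(blue,410,485,190,250); print('handle',rect(hb,c,.125), 'depth med z',np.median(pts(c,uu[hb],vv[hb])[:,2]))
        cb=w(blue,285,345,145,190); nb=w(brass,300,345,180,205)
    else:
        w=lambda m,a,b,d,e:m&(uu>a)&(uu<b)&(vv>d)&(vv<e)
        hb=w(blue,215,270,85,115); p=pts(c,uu[hb],vv[hb]);p=p[p[:,2]>.09]; print('handle scene',p.mean(0),p[p[:,1].argmin()],p[p[:,1].argmax()],p[:,2].max())
        cb=w(blue,250,310,200,245); nb=w(brass,280,325,195,220)
    for nm,m,z in (('cup',cb,.02),('nut',nb,.014)):
        k,l,st,ce=cv2.connectedComponentsWithStats(m.astype(np.uint8))
        for i in range(1,k):
            if st[i,4]>3: print(n,nm,st[i,4],pts(c,*ce[i],z).round(4))
    if n=='top':
        cv2.imwrite('pics/crop.png',cv2.resize(c['frame'][185:260,400:520,::-1],None,fx=6,fy=6,interpolation=2))
```

```text
tray ((573.6123657226562, -2.3957061767578125), (259.6133728027344, 168.55032348632812), 9.798879623413086)
mat ((471.9311828613281, 298.8919677734375), (187.4154815673828, 167.7737579345703), 81.8553466796875)
handle ((506.7506408691406, -337.0273132324219), (16.5712833404541, 115.33174896240234), 15.099883079528809) depth med z 0.12385050752144466
top cup 41 [[ 0.6585 -0.0156  0.02  ]]
top cup 43 [[0.6465 0.0415 0.02  ]]
top nut 9 [[ 0.5902 -0.0356  0.014 ]]
top nut 8 [[0.5771 0.017  0.014 ]]
handle scene [ 0.51306413 -0.33239228  0.11736052] [ 0.52787881 -0.39516506  0.11182137] [1.10107135 0.62313812 0.61893693] 0.6189369278789062
scene nut 14 [[ 0.5947 -0.0308  0.014 ]]
scene nut 15 [[0.5798 0.0212 0.014 ]]
```

View pics/crop.png

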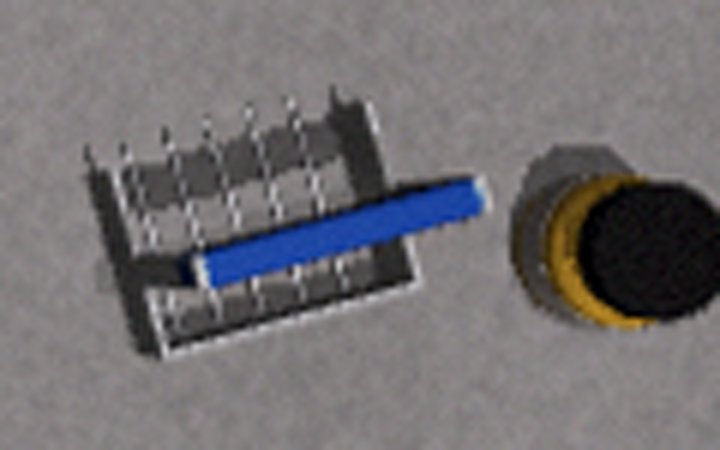

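The crop confirms the scoop's open front faces +x (yaw ≈ +15°), with the jar beside its right end. Moving to above the scoop.

```bash
python3 -m jog '[[0.2,-0.2,0.02,0,0,-0.1,0.085],[0.2,-0.2,0.02,0,0,-0.2,0.085],[0.2,-0.2,0.02,0,0,-0.3,0.085],[0.2,-0.2,0.02,0,0,-0.4,0.085],[0.2,-0.2,0.02,0,0,-0.5,0.085],[0.2,-0.2,0.02,0,0,-0.6,0.085],[0.32,-0.5,0.02,0,0,-0.7,0.085],[0.32,-0.5,0.02,0,0,-0.8,0.085],[0.32,-0.5,0.02,0,0,-0.9,0.085],[0.32,-0.5,0.02,0,0,-0.942,0.085],[0.32,-0.5,0.02,0,0,-0.942,0.085],[0.32,-0.5,0.02,0,0,-0.942,0.085],[0.32,-0.5,0.02,0,0,-0.942,0.085],[0.32,-0.5,0.02,0,0,-0.942,0.085],[0.32,-0.5,0.02,0,0,-0.942,0.085],[0.32,-0.5,0.02,0,0,-0.942,0.085],[0.32,-0.5,0.02,0,0,-0.942,0.085]]'
python3 - <<'E'
from h import *
c=cam('wrist'); save(c,'w1'); 
f=c['frame']; h=cv2.cvtColor(f,cv2.COLOR_RGB2HSV).astype(int); H,S,V=h[...,0],h[...,1],h[...,2]
red=((H<8)|(H>172))&(S>150)&(V>40)
v,u=np.nonzero(red&(c['z_map']>0)); p=pts(c,u,v); q=p[(p[:,2]>.04)&(p[:,2]<.05)]
print(len(q), cv2.minAreaRect((q[:,:2]*1000).astype(np.float32)), p[:,:].min(0),p.max(0))
E
```

```text
t: 1.62
ee_pos: [0.5516, 0.1058, 0.4241]
eef_rot: [3.114, 0.41, -0.002]
contact_force: [0.3, 0.1, -0.1]
gripper_width: 0.0847
3566 ((579.741455078125, -1.7380828857421875), (271.687744140625, 172.656982421875), 9.889161109924316) [ 0.43244739 -0.10714454  0.00052661] [0.77387435 0.30148649 0.28220875]
```

View pics/w1.png

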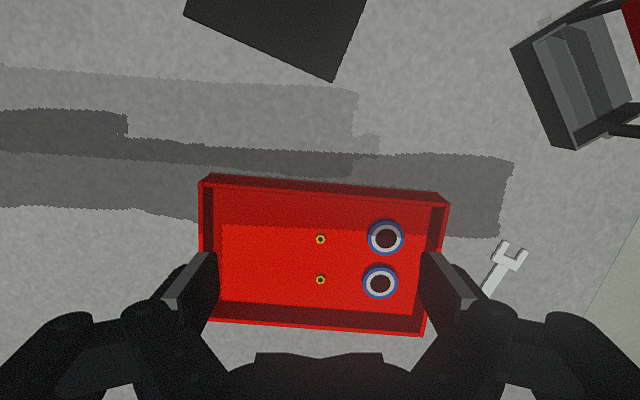

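```bash
python3 - <<'E'
from h import *
c=cam('wrist'); h=cv2.cvtColor(c['frame'],cv2.COLOR_RGB2HSV).astype(int); H,S,V=h[...,0],h[...,1],h[...,2]
vv,uu=np.mgrid[:400,:640]; roi=(uu>225)&(uu<430)&(vv>200)&(vv<312)
red=((H<9)|(H>171))&(S>120)
for nm,m,z in (('cup',roi&~red&(uu>350),.02),('nut',roi&(H>12)&(H<40)&(S>80)&(V>50),.014)):
    m=cv2.morphologyEx(m.astype(np.uint8),cv2.MORPH_CLOSE,np.ones((3,3)))
    for k in cv2.findContours(m,0,1)[0]:
        if cv2.contourArea(k)<15: continue
        (u,v),r=cv2.minEnclosingCircle(k); p=pts(c,u,v,z)[0]; e=pts(c,u+r,v,z)[0]
        d=p[:2]-[.5797,-.0017]; a=np.radians(9.89); print(nm,p.round(4),'r',np.linalg.norm(e-p).round(4),'tray',(d@[np.cos(a),np.sin(a)]).round(4),(d@[-np.sin(a),np.cos(a)]).round(4))
E
python3 -m jog '[[0,-0.3,0,0,0,0,0.085],[0,-0.3,0,0,0,0,0.085],[0,-0.3,0,0,0,0,0.085],[0,-0.3,0,0,0,0,0.085],[0,-0.3,0,0,0,0,0.085],[0,-0.3,0,0,0,0,0.085],[0,-0.3,0,0,0,0,0.085],[0,-0.3,0,0,0,0,0.085],[-0.045,-0.443,0,0,0,0,0.085],[-0.045,-0.443,0,0,0,0,0.085],[-0.045,-0.443,0,0,0,0,0.085],[-0.045,-0.443,0,0,0,0,0.085],[-0.045,-0.443,0,0,0,0,0.085],[-0.045,-0.443,0,0,0,0,0.085],[-0.045,-0.443,0,0,0,0,0.085]]'
python3 - <<'E'
from h import *
c=cam('wrist'); save(c,'w2')
h=cv2.cvtColor(c['frame'],cv2.COLOR_RGB2HSV).astype(int); H,S,V=h[...,0],h[...,1],h[...,2]
m=(H>100)&(H<125)&(S>130)&(V>40)&(c['z_map']>0); v,u=np.nonzero(m); p=pts(c,u,v)
q=p[(p[:,2]>.115)&(p[:,2]<.14)&(np.hypot(p[:,0]-.507,p[:,1]+.337)<.12)]; print(len(q),np.median(q[:,2]),cv2.minAreaRect((q[:,:2]*1000).astype(np.float32)))
s=status.sense(); x=R.from_rotvec(s['eef_rot']).as_matrix(); print(x.round(3))
E
```

```text
cup [ 0.6623 -0.0163  0.02  ] r 0.0225 tray 0.0788 -0.0286
cup [7.183e-01 6.000e-04 2.000e-02] r 0.0365 tray 0.1369 -0.0215
cup [0.6505 0.0418 0.02  ] r 0.0224 tray 0.0773 0.0307
nut [ 0.5912 -0.0352  0.014 ] r 0.0064 tray 0.0056 -0.0349
nut [0.5767 0.0179 0.014 ] r 0.0065 tray 0.0005 0.0198
t: 2.97
ee_pos: [0.5071, -0.3327, 0.4236]
eef_rot: [-3.112, -0.421, 0.002]
contact_force: [0.3, 0.6, -0.2]
gripper_width: 0.0849
2253 0.12537656454078044 ((507.07757568359375, -338.6346435546875), (15.249323844909668, 118.45714569091797), 15.2123441696167)
[[ 0.964  0.267 -0.002]
 [ 0.267 -0.964  0.001]
 [-0.001 -0.002 -1.   ]]
```

View pics/w2.png

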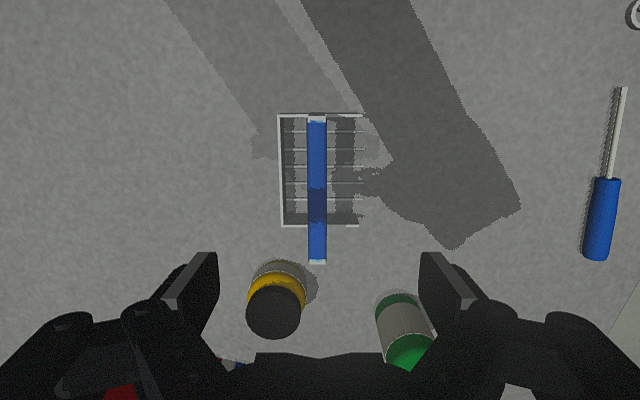

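Gripper is 5 mm off along y, orientation within 0.3°. Jar (275,300) and bottle (405,330) are clear of the descent.

```bash
python3 -m jog '[[0,-0.005,-0.04,0,0,-0.005,0.085],[0,-0.005,-0.08,0,0,-0.005,0.085],[0,-0.005,-0.12,0,0,-0.005,0.085],[0,-0.005,-0.14,0,0,-0.005,0.06],[0,-0.005,-0.157,0,0,-0.005,0.05],[0,-0.005,-0.157,0,0,-0.005,0.05],[0,-0.005,-0.157,0,0,-0.005,0],[0,-0.005,-0.157,0,0,-0.005,0],[0,-0.005,-0.157,0,0,-0.005,0],[0,-0.005,-0.157,0,0,-0.005,0],[0,-0.005,-0.157,0,0,-0.005,0],[0,-0.005,-0.157,0,0,-0.005,0],[0,-0.005,-0.157,0,0,-0.005,0],[0,-0.005,-0.157,0,0,-0.005,0],[0,-0.005,-0.157,0,0,-0.005,0]]' 110
```

```text
t: 4.27
ee_pos: [0.508, -0.3374, 0.2683]
eef_rot: [-3.113, -0.415, -0.002]
contact_force: [-0.1, 2.9, 7.6]
gripper_width: 0.0146
```

```bash
python3 -m jog '[[0,0,0.02,0,0,0,0],[0,0,0.05,0,0,0,0],[0,0,0.09,0,0,0,0],[0,0.03,0.11,0,0,0,0],[0,0.06,0.11,0,0,-0.02,0],[0,0.09,0.11,0,0,-0.04,0],[0,0.12,0.11,0,0,-0.06,0],[0,0.15,0.11,0,0,-0.08,0],[0,0.18,0.11,0,0,-0.093,0],[0,0.21,0.11,0,0,-0.093,0],[0,0.24,0.11,0,0,-0.093,0],[0,0.27,0.11,0,0,-0.093,0],[0,0.29,0.11,0,0,-0.093,0],[0.001,0.31,0.11,0,0,-0.093,0],[0.001,0.316,0.11,0,0,-0.093,0],[0.001,0.316,0.11,0,0,-0.093,0],[0.001,0.316,0.11,0,0,-0.093,0],[0.001,0.316,0.11,0,0,-0.093,0]]'
python3 - <<'E'
from h import *
for n in('wrist','scene'): c=cam(n); save(c,n+'3'); 
a=cv2.imread('pics/wrist3.png');b=cv2.imread('pics/scene3.png')
cv2.imwrite('pics/m3.png',np.hstack([cv2.resize(a,(400,250)),b[100:350,150:550]]))
E
```

```text
t: 5.77
ee_pos: [0.5089, -0.023, 0.3784]
eef_rot: [-3.13, -0.267, -0.002]
contact_force: [0.2, -0.8, -2.6]
gripper_width: 0.0143
```

View pics/m3.png

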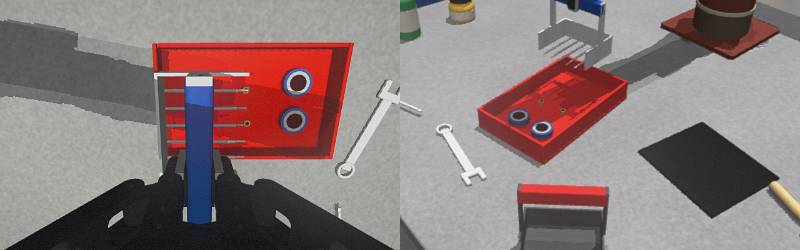

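Scoop is held square and hangs above the near part of the tray. Lowering most of the way.

```bash
python3 -m jog '[[0,0.001,-0.03,0,0,0.002,0],[0,0.001,-0.06,0,0,0.002,0],[0,0.001,-0.085,0,0,0.002,0],[0,0.001,-0.095,0,0,0.002,0],[0,0.001,-0.098,0,0,0.002,0],[0,0.001,-0.098,0,0,0.002,0],[0,0.001,-0.1,0,0,0.002,0],[0,0.001,-0.102,0,0,0.002,0],[0,0.001,-0.103,0,0,0.002,0],[0,0.001,-0.104,0,0,0.002,0]]'
python3 - <<'E'
from h import *
c=cam('wrist'); save(c,'w4'); cv2.imwrite('pics/w4c.png',cv2.resize(c['frame'][80:300,180:500,::-1],None,fx=2.4,fy=2.4,interpolation=2))
E
```

```text
t: 6.7
ee_pos: [0.5092, -0.0218, 0.275]
eef_rot: [-3.129, -0.27, -0.004]
contact_force: [0.1, -1.3, -3.2]
gripper_width: 0.0145
```

View pics/w4c.png

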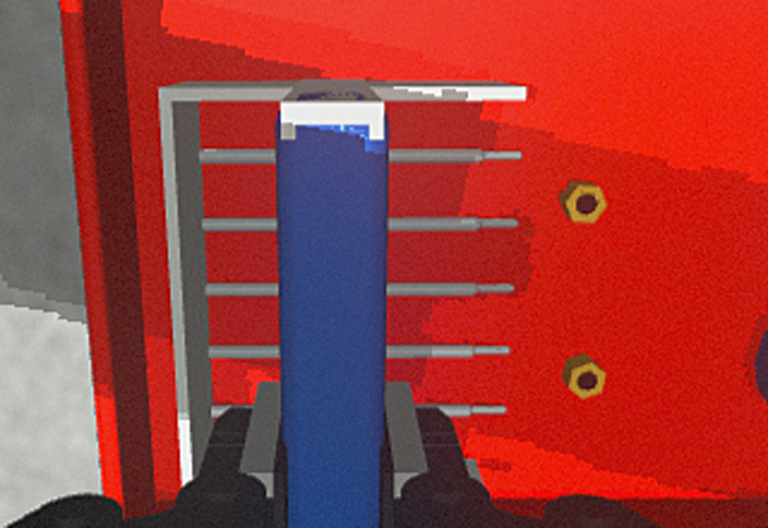

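Both nuts sit ahead of slots (upper one about 2 mm off slot centre). Touch the floor, nudging −y 1 mm.

```bash
python3 -m jog '[[0,-0.001,-0.0005,0,0,0,0],[0,-0.001,-0.001,0,0,0,0],[0,-0.001,-0.0015,0,0,0,0],[0,-0.001,-0.0015,0,0,0,0]]'; python3 -m jog '[[0,0,-0.0005,0,0,0,0],[0,0,-0.001,0,0,0,0],[0,0,-0.001,0,0,0,0]]'
```

```text
t: 7.08
ee_pos: [0.5094, -0.023, 0.2742]
eef_rot: [-3.129, -0.27, -0.005]
contact_force: [-3.7, 0.7, 8.3]
gripper_width: 0.0143
t: 7.33
ee_pos: [0.5098, -0.023, 0.2742]
eef_rot: [-3.128, -0.27, -0.007]
contact_force: [-4.7, -0.5, 10.5]
gripper_width: 0.0145
```

```bash
python3 -m jog '[[0.005,0.0009,-0.0005,0,0,0,0],[0.010,0.0017,-0.0005,0,0,0,0],[0.015,0.0026,-0.0005,0,0,0,0],[0.020,0.0035,-0.0005,0,0,0,0],[0.025,0.0044,-0.0005,0,0,0,0],[0.030,0.0052,-0.0005,0,0,0,0],[0.035,0.0061,-0.0005,0,0,0,0],[0.040,0.007,-0.0005,0,0,0,0],[0.0443,0.0077,-0.0005,0,0,0,0],[0.05,0.010,-0.0005,0,0,0,0],[0.055,0.0125,-0.0005,0,0,0,0],[0.06,0.015,-0.0005,0,0,0,0],[0.065,0.0175,-0.0005,0,0,0,0],[0.07,0.02,-0.0005,0,0,0,0],[0.0725,0.0208,-0.0005,0,0,0,0],[0.0725,0.0208,-0.0005,0,0,0,0]]'
python3 - <<'E'
from h import *
c=cam('wrist'); cv2.imwrite('pics/w5c.png',cv2.resize(c['frame'][80:300,180:500,::-1],None,fx=2.4,fy=2.4,interpolation=2))
E
```

```text
t: 8.67
ee_pos: [0.5834, -0.002, 0.2743]
eef_rot: [-3.129, -0.27, -0.009]
contact_force: [-0.4, 0.4, 5.7]
gripper_width: 0.0141
```

View pics/w5c.png

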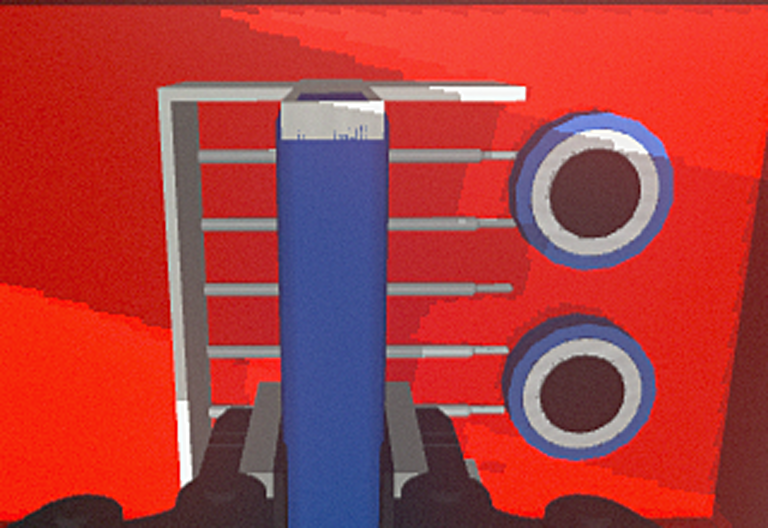

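Nuts are already behind the tips (under the handle) and the two cups lie squarely in front of the tines. Continuing to the far wall.

```bash
python3 -m jog '[[0.005,0.0009,-0.0005,0,0,0,0],[0.010,0.0017,-0.0005,0,0,0,0],[0.015,0.0026,-0.0005,0,0,0,0],[0.020,0.0035,-0.0005,0,0,0,0],[0.025,0.0044,-0.0005,0,0,0,0],[0.030,0.0052,-0.0005,0,0,0,0],[0.034,0.0059,-0.0005,0,0,0,0],[0.038,0.0066,-0.0005,0,0,0,0],[0.042,0.0073,-0.0005,0,0,0,0],[0.046,0.008,-0.0005,0,0,0,0],[0.05,0.0087,-0.0005,0,0,0,0],[0.05,0.0087,-0.0005,0,0,0,0]]'
python3 -m jog '[[0.003,0.0005,-0.0005,0,0,0,0],[0.006,0.001,-0.0005,0,0,0,0],[0.009,0.0016,-0.0005,0,0,0,0],[0.012,0.0021,-0.0005,0,0,0,0],[0.015,0.0026,-0.0005,0,0,0,0],[0.016,0.0028,-0.0005,0,0,0,0],[0.016,0.0028,-0.0005,0,0,0,0]]'
python3 - <<'E'
from h import *
c=cam('wrist'); cv2.imwrite('pics/w6c.png',cv2.resize(c['frame'][80:300,180:500,::-1],None,fx=2.4,fy=2.4,interpolation=2))
E
```

```text
t: 9.72
ee_pos: [0.6344, 0.0068, 0.2743]
eef_rot: [-3.129, -0.271, -0.011]
contact_force: [-0.1, -0.2, 5.6]
gripper_width: 0.0144
t: 10.3
ee_pos: [0.651, 0.0096, 0.2743]
eef_rot: [-3.129, -0.271, -0.012]
contact_force: [-2.0, -0.9, 7.2]
gripper_width: 0.0141
```

View pics/w6c.png

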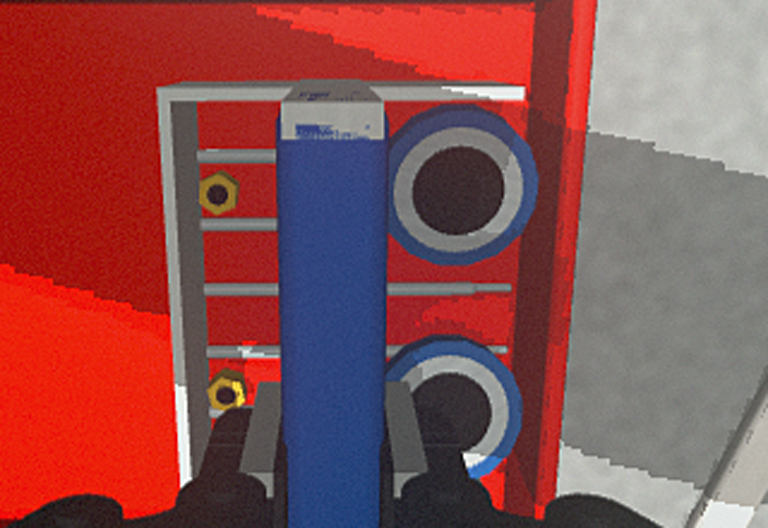

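Both cups are riding on the tines, touching the far wall; nuts lie inside the slots at the back (215,193) and (228,392). Push a little further, then lift slightly and look.

```bash
python3 -m jog '[[0.0015,0.0003,-0.0003,0,0,0,0],[0.0025,0.0004,-0.0003,0,0,0,0],[0.0025,0.0004,0,0,0,0,0],[0.0015,0.0003,0.003,0,0,0,0],[0.001,0.0002,0.006,0,0,0,0],[0,0,0.01,0,0,0,0],[0,0,0.014,0,0,0,0],[0,0,0.018,0,0,0,0],[0,0,0.022,0,0,0,0],[0,0,0.022,0,0,0,0]]'
python3 - <<'E'
from h import *
c=cam('wrist'); cv2.imwrite('pics/w7c.png',cv2.resize(c['frame'][80:300,180:500,::-1],None,fx=2.4,fy=2.4,interpolation=2))
E
```

```text
t: 11.18
ee_pos: [0.6513, 0.0095, 0.2974]
eef_rot: [-3.129, -0.271, -0.014]
contact_force: [0.4, 0.7, -3.8]
gripper_width: 0.0147
```

View pics/w7c.png

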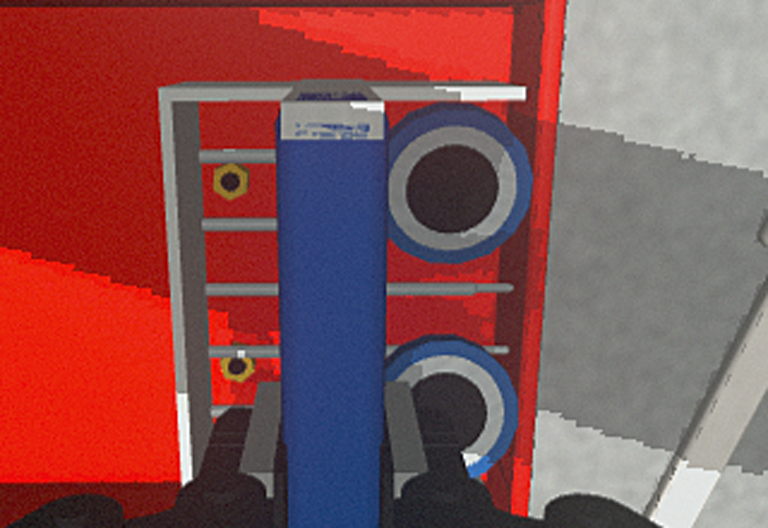

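Nuts have dropped to the tray floor (tines now pass over them); both cups sit on the tines. Tip the scoop's front up ~8° to keep the cups in while carrying.

```bash
python3 -m jog '[[-0.003,-0.0005,0.006,0.002,-0.012,0,0],[-0.007,-0.0012,0.014,0.005,-0.027,0,0],[-0.012,-0.002,0.022,0.008,-0.045,0,0],[-0.017,-0.003,0.03,0.011,-0.063,0,0],[-0.022,-0.0038,0.038,0.014,-0.082,0,0],[-0.027,-0.0046,0.046,0.017,-0.1,0,0],[-0.032,-0.0055,0.054,0.02,-0.12,0,0],[-0.037,-0.0064,0.062,0.024,-0.138,0,0],[-0.037,-0.0064,0.072,0.024,-0.138,0,0],[-0.037,-0.0064,0.085,0.024,-0.138,0,0],[-0.037,-0.0064,0.098,0.024,-0.138,0,0],[-0.037,-0.0064,0.105,0.024,-0.138,0,0],[-0.037,-0.0064,0.105,0.024,-0.138,0,0]]'
python3 - <<'E'
from h import *
for n in('wrist','scene'): c=cam(n); save(c,n+'8')
a=cv2.imread('pics/wrist8.png')[60:310,160:560];b=cv2.imread('pics/scene8.png')
cv2.imwrite('pics/m8.png',np.hstack([a,b[90:340,150:550]]))
E
```

```text
t: 12.32
ee_pos: [0.6149, 0.0031, 0.4045]
eef_rot: [-3.108, -0.269, -0.237]
contact_force: [-0.3, -0.3, -3.7]
gripper_width: 0.0142
```

View pics/m8.png

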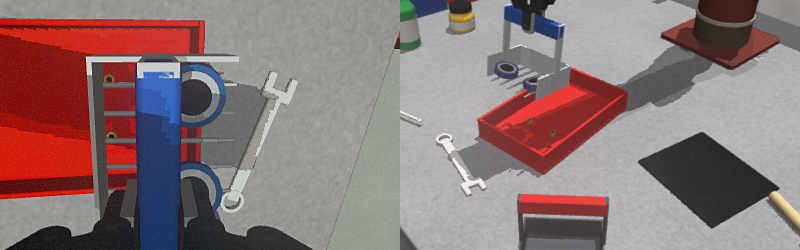

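Both nuts are seen lying in the tray and both cups in the scoop. Carrying to the mat.

```bash
python3 -m jog '[[-0.004,0.006,0,0,0,-0.006,0],[-0.011,0.018,0,0,0,-0.019,0],[-0.022,0.036,0,0,0,-0.038,0],[-0.037,0.06,0,0,0,-0.063,0],[-0.051,0.085,0,0,0,-0.088,0],[-0.066,0.109,0,0,0,-0.113,0],[-0.081,0.133,0,0,0,-0.138,0],[-0.095,0.157,0,0,0,-0.163,0],[-0.11,0.181,0,0,0,-0.188,0],[-0.124,0.205,0,0,0,-0.214,0],[-0.139,0.23,0,0,0,-0.239,0],[-0.154,0.254,0,0,0,-0.264,0],[-0.165,0.272,0,0,0,-0.283,0],[-0.174,0.287,0,0,0,-0.298,0],[-0.179,0.296,0,0,0,-0.308,0],[-0.183,0.302,0,0,0,-0.314,0],[-0.183,0.302,0,0,0,-0.314,0],[-0.183,0.302,0,0,0,-0.314,0]]'
python3 - <<'E'
from h import *
s=status.sense(); M=R.from_rotvec(s['eef_rot']).as_matrix(); print(M.round(4))
# level target: yaw kept, tool z straight down
y=np.arctan2(M[1,0],M[0,0]); L=np.array([[np.cos(y),np.sin(y),0],[np.sin(y),-np.cos(y),0],[0,0,-1]])
print(np.degrees(y),R.from_matrix(L@M.T).as_rotvec())
c=cam('scene'); f=c['frame']; h=cv2.cvtColor(f,cv2.COLOR_RGB2HSV).astype(int)
m=(h[...,2]<35).astype(np.uint8); vv,uu=np.mgrid[:400,:640]; m[(uu<380)|(uu>535)|(vv<210)|(vv>320)]=0
k=max(cv2.findContours(m,0,1)[0],key=cv2.contourArea)[:,0]; p=pts(c,k[:,0],k[:,1],.005); print('mat scene',cv2.minAreaRect((p[:,:2]*1000).astype(np.float32)))
E
```

```text
t: 13.92
ee_pos: [0.4313, 0.305, 0.4016]
eef_rot: [3.114, -0.219, 0.232]
contact_force: [0.6, -1.7, -3.3]
gripper_width: 0.0146
[[ 9.792e-01 -1.402e-01  1.466e-01]
 [-1.386e-01 -9.901e-01 -2.150e-02]
 [ 1.482e-01  8.000e-04 -9.890e-01]]
-8.054518069328015 [2.16188224e-02 1.47163051e-01 5.85452887e-05]
mat scene ((485.6121520996094, 284.868408203125), (182.61183166503906, 81.69223022460938), 67.3412857055664)
```

```bash
python3 -m jog '[[0.003,-0.0004,-0.006,0.0017,0.012,0,0],[0.008,-0.0011,-0.014,0.0045,0.031,0,0],[0.013,-0.0018,-0.024,0.0075,0.051,0,0],[0.018,-0.0026,-0.034,0.0105,0.071,0,0],[0.024,-0.0034,-0.044,0.0135,0.092,0,0],[0.029,-0.0042,-0.054,0.0165,0.112,0,0],[0.034,-0.005,-0.064,0.0195,0.133,0,0],[0.037,-0.0054,-0.074,0.0212,0.144,0,0],[0.0377,-0.0055,-0.084,0.0216,0.147,0,0],[0.0377,-0.0055,-0.094,0.0216,0.147,0,0],[0.0377,-0.0055,-0.104,0.0216,0.147,0,0],[0.0377,-0.0055,-0.112,0.0216,0.147,0,0],[0.0377,-0.0055,-0.118,0.0216,0.147,0,0],[0.0377,-0.0055,-0.118,0.0216,0.147,0,0]]'
python3 - <<'E'
from h import *
M=R.from_rotvec(status.sense()['eef_rot']).as_matrix(); print(M.round(4))
c=cam('top'); h=cv2.cvtColor(c['frame'],cv2.COLOR_RGB2HSV).astype(int)
# mat corners still visible around the scoop?
m=(h[...,2]<35).astype(np.uint8); vv,uu=np.mgrid[:400,:640]; m[(uu<160)|(uu>255)|(vv<190)|(vv>280)]=0
save(c,'t9'); print(m.sum())
E
```

```text
t: 15.13
ee_pos: [0.4687, 0.2989, 0.2823]
eef_rot: [3.132, -0.221, -0.001]
contact_force: [-0.4, 0.1, -3.2]
gripper_width: 0.0143
[[ 9.901e-01 -1.406e-01 -1.000e-03]
 [-1.406e-01 -9.901e-01 -1.200e-03]
 [-8.000e-04  1.400e-03 -1.000e+00]]
4216
```

Level and 9 mm above the mat. Lower slowly to contact.

```bash
python3 -m jog '[[0,0,-0.003,0,0,0,0],[0,0,-0.006,0,0,0,0],[0,0,-0.007,0,0,0,0],[0,0,-0.008,0,0,0,0],[0,0,-0.009,0,0,0,0],[0,0,-0.0095,0,0,0,0],[0,0,-0.0095,0,0,0,0]]'
```

```text
t: 15.77
ee_pos: [0.469, 0.299, 0.2737]
eef_rot: [3.133, -0.222, -0.0]
contact_force: [-0.2, -0.1, -3.4]
gripper_width: 0.0146
```

```bash
python3 -m jog '[[0,0,-0.0005,0,0,0,0],[0,0,-0.001,0,0,0,0],[0,0,-0.001,0,0,0,0]]'
```

```text
t: 16.02
ee_pos: [0.4692, 0.2991, 0.2733]
eef_rot: [3.134, -0.222, 0.0]
contact_force: [-3.0, -1.7, 4.2]
gripper_width: 0.014
```

```bash
python3 -m jog '[[0,0,0,0,0,0,0.02],[0,0,0,0,0,0,0.03],[0,0,0,0,0,0,0.045],[0,0,0,0,0,0,0.06],[0,0,0,0,0,0,0.06],[0,0,0,0,0,0,0.06],[0,0,0.01,0,0,0,0.06],[0,0,0.03,0,0,0,0.06],[0,0,0.06,0,0,0,0.06],[0,0,0.1,0,0,0,0.06],[0,0,0.14,0,0,0,0.06],[0,0,0.15,0,0,0,0.06],[0,0,0.15,0,0,0,0.06]]'
python3 - <<'E'
from h import *
for n in('wrist','scene'): c=cam(n); save(c,n+'9'); W=c if n=='wrist' else W if n!='wrist' else c
a=cv2.imread('pics/wrist9.png');b=cv2.imread('pics/scene9.png')
cv2.imwrite('pics/m9.png',np.hstack([cv2.resize(a,(400,250)),b[110:360,190:590]]))
c=W;h=cv2.cvtColor(c['frame'],cv2.COLOR_RGB2HSV).astype(int);H,S,V=h[...,0],h[...,1],h[...,2]
m=(H>100)&(H<125)&(S>130)&(V>40)&(c['z_map']>0); v,u=np.nonzero(m); p=pts(c,u,v)
q=p[(p[:,2]>.12)&(p[:,2]<.145)&(np.hypot(p[:,0]-.469,p[:,1]-.299)<.12)]; print('handle',np.median(q[:,2]),q[:,2].std(),cv2.minAreaRect((q[:,:2]*1000).astype(np.float32)))
q=p[p[:,2]<.05]; q=q[np.hypot(q[:,0]-.469,q[:,1]-.299)<.09]; k=cv2.kmeans(q[:,:2].astype(np.float32),2,None,(3,50,1e-5),5,0); print('cups',k[2],np.percentile(q[:,2],[5,50,95]))
m=(V<40)&(c['z_map']>0); v,u=np.nonzero(m); p=pts(c,u,v); q=p[(abs(p[:,2]-.005)<.003)&(np.hypot(p[:,0]-.472,p[:,1]-.299)<.15)]; print('mat',cv2.minAreaRect((q[:,:2]*1000).astype(np.float32)))
E
```

```text
t: 17.1
ee_pos: [0.47, 0.2992, 0.4282]
eef_rot: [-3.128, 0.222, -0.008]
contact_force: [-0.4, -0.8, -0.1]
gripper_width: 0.0598
handle 0.13033977428883603 0.0008280125456089524 ((469.6290283203125, 297.8658142089844), (119.97150421142578, 15.647729873657227), 82.18091583251953)
cups [[0.4489905  0.3366392 ]
 [0.43949157 0.27073005]] [0.02133015 0.02441936 0.02813071]
mat ((474.004638671875, 293.8393859863281), (178.8996124267578, 167.7244873046875), 82.6999740600586)
```

View pics/m9.png

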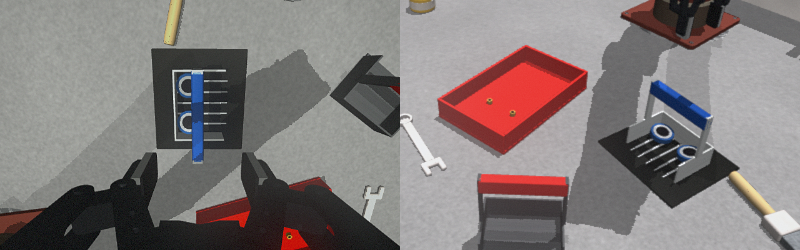

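```bash
python3 -c "
from h import *
print(order.close_job())"
```

```text
the job is handed in; nothing more can be done
None
```

The job is done and handed in after about 17 s of robot time. I gripped the blue-handled slotted scoop, lined its slots up with the nuts and made one stroke along the tray floor to the far wall. I lifted, carried the scoop with its front tipped up about 8°, levelled it and set it down on the mat. The gripper took hold of nothing but the scoop's handle.

**Last checks:**
- **Scoop:** it stands on the mat with its handle top at 130 mm, as expected. Its height varies by about 1 mm along its length, so it is level. Its origin is at (0.470, 0.298), about 2–6 mm from the mat centre, and its yaw is within 1° of the mat's.
- **Cups and nuts:** both cups are in the scoop, near its back wall, and both nuts are in the tray.
- **Robot:** the gripper is open, raised 150 mm and clear. The forces I read at the end of each move never passed about 13 N.

**One disagreement:** the two mat-centre readings differ by about 5 mm in y, 0.299 before and 0.294 after. The second is less reliable, because the mat was partly hidden by then. A third reading, from the scene camera, was too obstructed to use. No check failed.

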